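# Slide a nose-heavy module tray across a gap and set the height gauge on it

### The arm

A 6-joint arm with a two-finger parallel gripper is mounted at the origin on the work surface. World frame = base frame: x ahead of the robot, y to its left, z up, the work surface at z = 0. Lengths are in m, angles in rad, forces in N, time in s.
With the tool pointing down it reaches from about 0.375 to 0.975 m from the base axis. Payload 3.8 kg.
Tool frame: the origin (TCP) lies at the very end of the fingers, on their centre line; the grasp point (between the pads) lies 19 mm behind it; z points along the fingers, y is the line along which they close (so a half turn about z gives the same grasp; the last joint's range is limited). The gripper opens to 85 mm and grips with 20 to 120 N. Pads are 22 mm wide; open, the fingers measure 114 mm over their backs; the gripper's body (76 mm by 85 mm) begins 54 mm behind the grasp point. The pads swing forward as they close: fully open they stand 13 mm farther back than shut.
Start: joints at [-1.283, 0.264, 1.604, -0, 1.274, -0.037], TCP at [0.215, -0.64, 0.231] pointing down, gripper open.
Joint ranges: [-2.63, 2.63], [-0.94, 2.18], [0.31, 2.57], [-1.31, 4.45], [0, 2.66], [-2.55, 2.55]. Speed limits (rad/s): [2.57, 2.57, 3.14, 3.14, 3.14, 3.14].

### API

Orientations are given as a rotation vector (axis times angle).
In Python, from workcell import monitor, viewer, job gives the robot as it stands. The module is installed in compiled form; this text tells all that it offers.
- The arm moves only by the tool step_arm, never from a script. Its argument "series" is one flat list of numbers, 4 for each row, row after row: the shift along the tool's x, y, z in m, then the turn about the tool's z in rad. A call has 1 to 8 rows; each row is the pose to reach, as a shift and turn from the pose commanded when the call began, along the tool's axes at that moment; what a row does not reach only later rows make up. A row lasts 1/8 s, in which the tool goes at most 62.5 mm and 10.7 degrees, less where a joint would pass 70% of its speed; a pose out of reach is approached as far as the arm can. A call with a gripper value outside its range is refused whole. "gripper" is the opening, from 0 (shut) to 1 (fully open), set as the call begins (left out, the last holds). The fingers move at their own pace and stop on an object; "newtons" is the grip in N (left out, the last holds). Time passes only in rows, so rows that repeat a pose let the fingers close. It gives the time, the measured TCP pose, the force, the opening and the grip force at its end, in the units of the state.
- monitor.read_state(): the state, without advancing time (a new reading comes with each control period).
- viewer.read_camera(name): name is "scene" or "top" or "wrist"; returns a dict with "image" (480x640x3 uint8, red, green, blue), "intrinsics" (3x3 intrinsics, pixels), "T" (4x4, takes a point from camera to world coordinates); the wrist camera has in their place "hand_eye" (4x4, takes a point from camera to tool coordinates, whose origin is the TCP and whose axes are the flange's). Camera axes: x right, y up, looking along -z (the intrinsics and any distortion apply to the point x, -y, -z); pixel columns grow to the right and rows downward; lengths in m; the calibration is good to about 2 mm. A picture is of the moment at which its call begins: read the wrist's pose just before it. There is no depth.
- job.finish_job(): hands the job in; it is judged then, once.
Trained networks look in a picture, given as the dict that the camera call returned (one of the last four; its "shot" number tells which), for a name from the list of things; names that differ only in an ending like _2 or _b are one class to them, and where a whole thing is asked for, a point or a joint stands for the part that bears it (a point fixed in the world has none). Each returns a list of dicts, best first, with "score" (0 to 1); they miss things now and then, are a little off and sometimes report something else, mostly with a low value. They report only what shows in the picture. A call takes as long as a camera call. They do not tell look-alikes from the thing itself.
- viewer.boxes_of(picture, label): "extent" ([centre column, centre row, width, height] in pixels, round what is visible of it).
- viewer.spot_point(picture, label): "point" ([column, row] in pixels: a listed point, or the origin of a listed thing).
The state is a dict: "time": time; "q": joint angles; "joint_vel": joint speeds; "joint_torque": joint torques, N m; "tool_pos": TCP position; "tcp_rot": TCP orientation; "wrist_force": force on the tool from outside, world axes, zero at the start; "torque": the same for the moment, N m; "width": opening from 0.0 (shut) to 1.0 (fully open); "grip_force": force on a finger pad.
Only numpy, scipy, OpenCV 4.12 (cv2) and the standard library are available. Lean on these libraries where they do the work, as an engineer would, in place of code of your own. Each camera call takes 0.05 s, during which the arm holds its last target. There are 200 camera calls.

### The job

Slide the module tray straight across the gap from its stand onto the other stand, fully home against the end stop between the guides; do not lift it, and hold its tail down so that the heavy nose never dips into the gap. Then gently lower the height gauge by its knob until the sprung foot sits on the heat sink and is pushed in about half of its 10 mm travel, never all the way, and leave it there. Leave the other goods on the counter alone.

Things in the scene. Friction and masses are not known exactly. Their poses are not given: they have to be found in the camera images.
- near_deck: Fixed frosted acrylic stand where the tray starts. Deck 140 (x) by 220 (y) mm, top 60 mm above the counter, no rim. Origin on the counter under its centre. Its +y points across the gap to the other stand, which is in line with it at the same yaw and deck height; its edge at the gap is at y = +110 mm.
- far_deck: The other fixed stand, deck 140 (x) by 185 (y) mm, top 60 mm above the counter; origin on the counter under its centre. Its edge at the gap is at y = -92.5 mm; the gap is 70 to 80 mm. Two guide strips 12 mm high, inner faces at x = +-49 mm (4 mm play each side of the tray), their mouths flared to x = +-58 mm. With the tray fully home, the tray's origin is at x = 0, y = -13 mm.
- end_stop (a point): Middle of the face of the far stand's end stop, at deck level: far_deck y = +82 mm. The stop is a strip 18 mm high across the deck; the tray's nose touches it when home.
- gauge_post (a point): Top of the gauge's fixed steel post, 16 mm thick, 223 mm above the counter, at far_deck x = +98, y = +42 mm; keep clear of it.
- tray: Grey tray, 90 (x) by 190 (y) by 17 mm high, floor 5 mm, rim 3 mm thick. Origin: centre of its underside; +y is the nose, within 0.05 rad of the stand's +y. On it, centred at y = +52 mm, an aluminium heat sink 42 by 42 mm with a flat top 31 to 43 mm above the underside (spacers differ).
- tray_nose (a point): Foot of the tray's front end (y = +95 mm); the underside is turned up over the last 10 mm. The tray weighs 0.45 to 0.55 kg and balances only about 60 mm behind this, less than the gap: it tips before landing unless the tail is held down with 1 to 3 N. Once landed, with the tail over the gap, more than about 6 N on the tail would tip the nose up.
- tray_tail (a point): Centre of the floor of the tray's empty tail compartment (tray y = -65.5 mm, 5 mm above the underside). Inside it runs y = -92 to -39 mm, x = -42 to +42 mm; the cross wall in front of it (y = -39 to -35 mm, top 17 mm above the underside) can be pushed against from inside.
- gauge_slide (a joint): Height gauge's carriage, an arm on the post, over far_deck x = 0, y = +42 mm. In m: 0 at the top (foot's underside 75 mm above the deck), grows as it is lowered, to 0.062; starts at 0 to 0.012. Moved vertically by its knob against 8 N of friction; stays where it is left.
- gauge_foot (a joint): Sprung foot (steel disc 18 mm across on a 10 mm stem) under the carriage, on the axis of the knob. Value in m: 0 when sprung out, grows as it is pushed up into the carriage, 0.010 when fully in. It takes about 2 N to start and 0.5 N more per mm.
- gauge_knob (a point): Centre of the flat top of the carriage's black round knob, 24 mm across and 20 mm tall, upright axis, on top of the arm (22 mm wide, running to far_deck +x); moves with the carriage.
- charger: Bystander: blue charger box 85 by 130 by 36 mm, origin at the centre of its underside. Leave alone.
- sonar_module: Bystander: upright sensor board with two aluminium cans on an acrylic foot 50 by 60 mm, 55 mm tall, origin under the foot's centre. Leave alone.
- round_board: Bystander: black round circuit board 54 mm across, 5 mm thick, origin under its centre. Leave alone.
There are look-alikes about, which are no part of the job. Leave any green or red look-alike of the tray alone.

How it is judged:
On the way, in this order (a step that is already met when the one before it is completed fails the run):
1. the tray's nose has landed on the far stand (the tray is less than 87 mm short of home) (y of tray in the frame of far_deck above -0.1 m), for 0.1 s.
2. the tray is home: within 4 mm of the end stop, between the guides (y of tray in the frame of far_deck above -0.017 m and value of joint gauge_foot below 0.001 m), for 0.2 s.
At the end, for the whole second after the job is handed in: The tray lies flat and at rest on the far stand, within 4 mm of the end stop and between the guides, and the gauge's foot sits on the heat sink, pushed in 2.5 to 8 mm (y of tray in the frame of far_deck between -0.017 and -0.008 m and x of tray in the frame of far_deck between -0.008 and 0.008 m and z of tray in the frame of far_deck between 0.057 and 0.063 m and angle between tray's own z axis and vertical below 0.03 rad and value of joint gauge_foot between 0.0025 and 0.008 m and linear speed of tray below 0.01 m/s); the robot touches nothing.
It fails at once if the tray dips into the gap or tips (more than 0.05 rad) (angle between tray's own z axis and vertical above 0.05 rad).
It fails at once if the tray is lifted more than 10 mm off the decks (z of tray in the frame of near_deck above 0.07 m).
It fails at once if the gauge's foot is pushed in all the way (value of joint gauge_foot above 0.0097 m).
It fails at once if a bystander is moved by more than 15 mm (distance of any of charger, sonar_module, round_board from where it was at the start of the episode above 0.015 m).
It also fails if it takes over 69 s, if anything falls off the work surface, if the arm or the gripper's body presses on something with over 40 N, if the wrist force passes 120 N, or if a joint passes its speed limit or range.

## Working session

There is one attempt and no reset: what is moved stays moved. The work goes in short steps, Python scripts to look and compute and a tool call to move; the robot and the scene stay as the last step left them, time stands still between calls to the robot, and variables do not carry over. Pictures are saved under pics/ and viewed, at most 10 in all, crops included, and the job is handed in when it is done.

Besides the shell and the picture viewer there is one more tool, called as name(argument=value, ...) on one line, values as JSON. step_arm: Moves the arm, as the interface text tells. Its arguments: {"type":"object","properties":{"series":{"type":"array"},"gripper":{"type":"number"},"newtons":{"type":"number"}},"required":["series"]}

```bash
mkdir -p pics
cat > h.py <<'E'
import numpy as np, cv2
from scipy.spatial.transform import Rotation as R
from workcell import monitor, viewer, job
def shot(n,f=None):
    s=monitor.read_state(); p=viewer.read_camera(n)
    if n=='wrist':
        T=np.eye(4);T[:3,:3]=R.from_rotvec(s['tcp_rot']).as_matrix();T[:3,3]=s['tool_pos'];p['W']=T@np.array(p['hand_eye'])
    else: p['W']=np.array(p['T'])
    if f: cv2.imwrite('pics/'+f,p['image'][:,:,::-1])
    return p
def ground(p,px,z):
    K=np.array(p['intrinsics']);d=p['W'][:3,:3]@(np.array([1,-1,-1])*(np.linalg.inv(K)@[px[0],px[1],1]))
    o=p['W'][:3,3];return o+d*(z-o[2])/d[2]
def proj(p,X):
    c=np.linalg.inv(p['W'])@np.append(X,1);u=np.array(p['intrinsics'])@(c[:3]*[1,-1,-1]);return u[:2]/u[2]
E
python3 - <<'E'
from h import *
print(monitor.read_state())
Z=dict(near_deck=0,far_deck=0,end_stop=.06,gauge_post=.223,tray=.06,tray_nose=.06,tray_tail=.065,gauge_knob=.06+.11,charger=0,sonar_module=0,round_board=0)
for n in('top','scene'):
    p=shot(n,n+'.png');print(n,[k for k in p],p['W'][:3,3].round(3))
    for l,z in Z.items():
        for d in viewer.spot_point(p,l)[:3]: print(l,np.round(d['point']),round(d['score'],2),ground(p,d['point'],z).round(3))
E
```

```text
{'time': 0.0, 'q': array([-1.28288389e+00,  2.64763076e-01,  1.60538866e+00, -1.52992845e-05,
        1.27369983e+00, -3.68589410e-02]), 'joint_vel': array([-0.00014482, -0.00029353, -0.00088849, -0.00086718,  0.00196431,
       -0.00049572]), 'joint_torque': array([-1.76900634e-03, -5.15110767e+01, -3.67312682e+01, -3.12482207e-04,
        1.26470852e-02, -8.30056194e-06]), 'tool_pos': array([ 0.21519694, -0.63899798,  0.22994743]), 'tcp_rot': array([-3.09805206e+00, -5.07555535e-01,  4.66694826e-04]), 'wrist_force': array([ 0.39404624, -0.02050911, -1.06176297]), 'torque': array([-0.00087388,  0.02836639,  0.0194626 ]), 'grip_force': 0.0, 'width': 1.0014734855664065}
top ['image', 'intrinsics', 'T', 'shot', 'W'] [ 0.31  -0.067  1.42 ]
far_deck [232. 273.] 0.74 [0.445 0.175 0.   ]
end_stop [197. 276.] 0.65 [0.436 0.248 0.06 ]
end_stop [347. 253.] 0.26 [ 0.482 -0.113  0.06 ]
gauge_post [196. 220.] 0.76 [0.542 0.214 0.223]
tray [349. 255.] 0.96 [ 0.477 -0.117  0.06 ]
tray [457. 284.] 0.82 [ 0.401 -0.371  0.06 ]
tray [178. 372.] 0.65 [0.21 0.29 0.06]
tray_nose [423. 284.] 0.9 [ 0.404 -
[... 824 characters left out ...]
[415. 259.] 0.78 [0.537 0.219 0.223]
gauge_post [336. 261.] 0.54 [0.64  0.116 0.223]
tray [514. 287.] 0.78 [0.275 0.331 0.06 ]
tray [288. 416.] 0.71 [0.848 0.197 0.06 ]
tray [305. 243.] 0.65 [ 0.468 -0.124  0.06 ]
tray_nose [550. 308.] 0.94 [0.288 0.418 0.06 ]
tray_nose [322. 452.] 0.6 [0.86  0.281 0.06 ]
tray_nose [338. 260.] 0.57 [ 0.466 -0.019  0.06 ]
tray_tail [485. 280.] 0.94 [0.303 0.274 0.065]
tray_tail [271. 386.] 0.9 [0.828 0.134 0.065]
tray_tail [236. 203.] 0.81 [ 0.464 -0.388  0.065]
gauge_knob [437. 244.] 0.97 [0.395 0.187 0.17 ]
charger [189. 302.] 0.87 [ 0.754 -0.214  0.   ]
sonar_module [247. 343.] 0.93 [ 0.751 -0.023  0.   ]
round_board [198. 234.] 0.44 [ 0.574 -0.421  0.   ]
```

View pics/top.png

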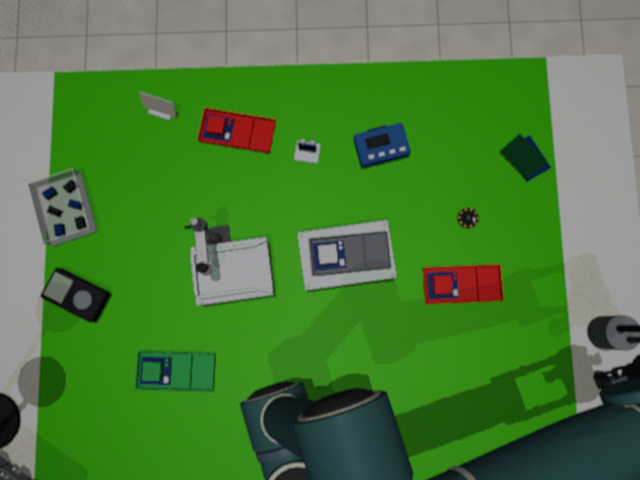

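View pics/scene.png

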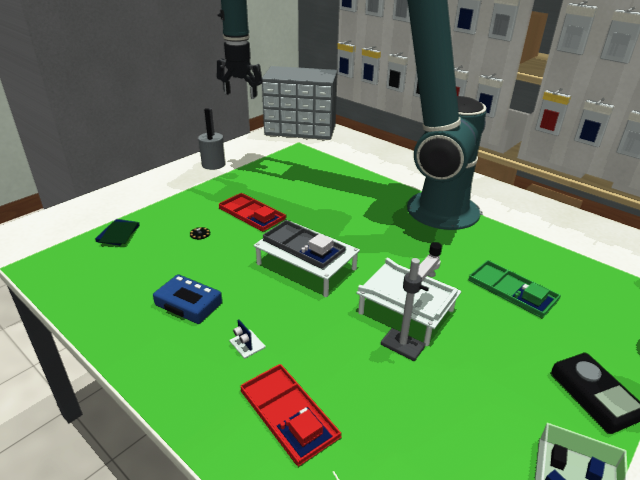

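The top view shows three trays. The grey one at (349,255) sits on the near stand with its nose towards the far stand at (232,273). The red ones at (457,284) and (237,130) and the green one at (177,371) are look-alikes. The grey tray on the stand is the one meant, and I'll confirm it in an enlarged crop.

Run:
```python
from h import *
p=shot('top');im=p['image']
cv2.imwrite('pics/crop.png',cv2.resize(im[190:330,170:420,::-1],None,fx=3.2,fy=3.2,interpolation=cv2.INTER_CUBIC)[:600,:800])
hsv=cv2.cvtColor(im,cv2.COLOR_RGB2HSV)
m=((hsv[:,:,1]<60)&(hsv[:,:,2]>140)).astype(np.uint8)
g=((hsv[:,:,1]<70)&(hsv[:,:,2]>60)&(hsv[:,:,2]<140)).astype(np.uint8)
n=((hsv[:,:,1]<150)|(hsv[:,:,0]>100)).astype(np.uint8)
for name,mm in(('deck',n),):
  cs,_=cv2.findContours(mm,cv2.RETR_EXTERNAL,cv2.CHAIN_APPROX_NONE)
  for c in cs:
    x,y,w,h=cv2.boundingRect(c)
    if 180<x<420 and 180<y<310 and w*h>2000:
      b=cv2.boxPoints(cv2.minAreaRect(c)); print(name,(x,y,w,h)); print(np.array([ground(p,q,.06)[:2] for q in b]).round(4).tolist())
s=monitor.read_state();print(R.from_rotvec(s['tcp_rot']).as_matrix().round(3))
print(np.array(viewer.read_camera('wrist')['hand_eye']).round(3))
```

```text
deck (297, 219, 100, 72)
[[0.5379, 0.0106], [0.5642, -0.2154], [0.4182, -0.2294], [0.3925, -0.0071]]
deck (186, 217, 88, 89)
[[0.5781, 0.2798], [0.5944, 0.0842], [0.3789, 0.0633], [0.3629, 0.2542]]
[[ 0.948  0.319 -0.   ]
 [ 0.319 -0.948  0.   ]
 [-0.    -0.    -1.   ]]
[[ 0.     0.954  0.3    0.077]
 [ 1.    -0.    -0.    -0.001]
 [-0.     0.3   -0.954 -0.143]
 [ 0.     0.     0.     1.   ]]
```

View pics/crop.png

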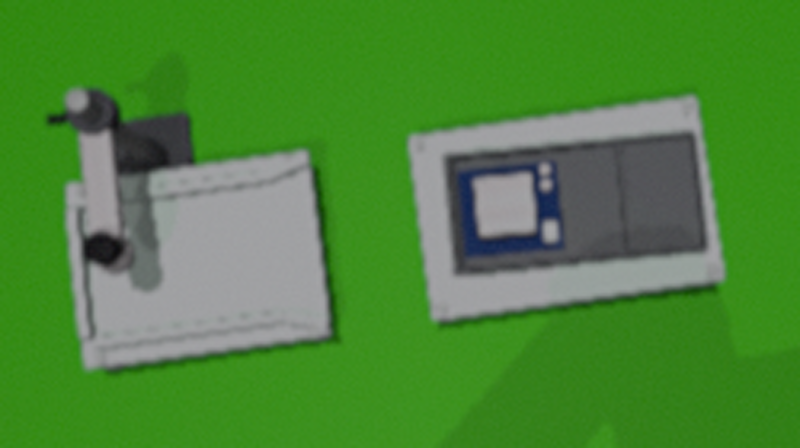

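The crop confirms the grey tray on the frosted stand: nose and heat sink at the left (505,205), cross wall at about (622,200), tail compartment at the right (665,195). I'll hover over its cross wall.

step_arm(series=[0.05,-0.047,-0.02,0.03,0.1,-0.093,-0.02,0.06,0.15,-0.14,-0.02,0.09,0.2,-0.187,-0.02,0.12,0.25,-0.233,-0.02,0.15,0.3,-0.28,-0.02,0.18,0.35,-0.326,-0.02,0.21,0.395,-0.366,-0.02,0.22], gripper=0.35, newtons=30)

```text
time: 2.3
tool_pos: [0.4536, -0.2008, 0.2518]
tcp_rot: [3.137, 0.163, 0.002]
wrist_force: [0.5, -1.6, 0.2]
width: 0.351
grip_force: 0.0
```

step_arm(series=[0.011,-0.01,0,0,0.011,-0.01,0,0,0.011,-0.01,0,0])

```text
time: 2.68
tool_pos: [0.4622, -0.1927, 0.2512]
tcp_rot: [3.137, 0.163, -0.001]
wrist_force: [-0.4, -0.4, -0.8]
width: 0.353
grip_force: 0.0
```

Run:
```python
from h import *
p=shot('wrist','w1.png');s=monitor.read_state();print(s['tool_pos'].round(4),R.from_rotvec(s['tcp_rot']).as_matrix().round(4).tolist(),s['wrist_force'],s['width'])
for l,z in dict(tray=.06,tray_nose=.06,tray_tail=.065,near_deck=0).items():
    for d in viewer.spot_point(p,l)[:2]: print(l,np.round(d['point']),round(d['score'],2),ground(p,d['point'],z).round(4))
```

```text
[ 0.4621 -0.1929  0.2512] [[0.9947, 0.1028, -0.0005], [0.1028, -0.9947, -0.0004], [-0.0005, 0.0003, -1.0]] [ 0.68505288 -0.3223872  -0.56147605] 0.35687077235334075
tray [231. 183.] 0.8 [ 0.4799 -0.1165  0.06  ]
tray [500. 274.] 0.58 [ 0.4229 -0.3599  0.06  ]
tray_nose [409. 268.] 0.79 [ 0.4203 -0.2778  0.06  ]
tray_tail [308. 185.] 0.72 [ 0.4856 -0.1812  0.065 ]
tray_tail [570. 279.] 0.61 [ 0.4264 -0.4205  0.065 ]
```

View pics/w1.png

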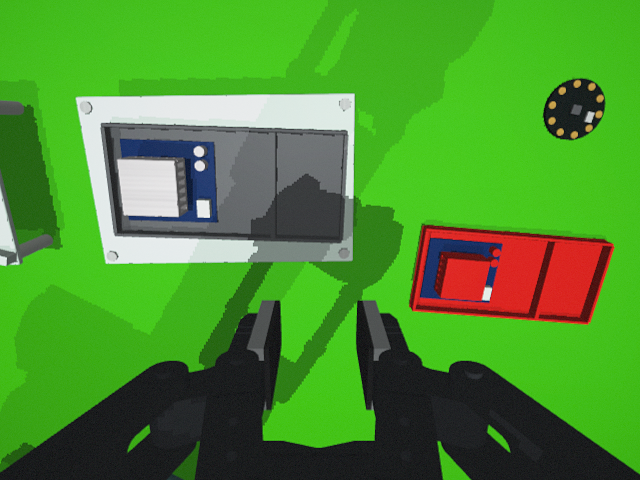

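The wrist view shows the grey tray on its stand, with rim corners at about (102,124), (348,130), (343,241) and (113,235), the cross wall at column 276, and the red look-alike at the right. I'll turn these pixels into positions.

Run:
```python
from h import *
p=shot('wrist')
def pr(n,pts,z):
    g=np.array([ground(p,q,z)[:2] for q in pts]);print(n,g.round(4).tolist(),'mean',g.mean(0).round(4));return g
a=lambda v:round(float(np.arctan2(-v[0],v[1])),4)
t=pr('tray',[(102,124),(348,130),(343,241),(113,235)],.077);print(a(t[0]-t[1]),a(t[3]-t[2]),np.linalg.norm(t[0]-t[1]),np.linalg.norm(t[1]-t[2]))
d=pr('deck',[(77,97),(355,94),(353,260),(107,263)],.06);print(a(d[0]-d[1]),a(d[3]-d[2]),np.linalg.norm(d[0]-d[1]),np.linalg.norm(d[1]-d[2]))
w=pr('wall',[(276,133),(276,238)],.077);print(a(np.array([-(w[0]-w[1])[1],(w[0]-w[1])[0]])))
pr('sink',[(118,158),(181,157),(186,216),(123,216)],.097)
```

```text
tray [[0.518, -0.0206], [0.5329, -0.2073], [0.4444, -0.2143], [0.43, -0.0245]] mean [ 0.4813 -0.1167]
0.0795 0.0755 0.18727399864585748 0.08874276527730798
deck [[0.5354, 0.0064], [0.5601, -0.2106], [0.4227, -0.2269], [0.3974, -0.0094]] mean [ 0.4789 -0.1101]
0.1131 0.1157 0.21848528294882602 0.13831366834659126
wall [[0.525, -0.1527], [0.4413, -0.1587]] mean [ 0.4831 -0.1557]
0.0712
sink [[0.4965, -0.0411], [0.5019, -0.0869], [0.4579, -0.0907], [0.4529, -0.0429]] mean [ 0.4773 -0.0654]
```

step_arm(series=[0.026,-0.037,0,0.026,0.026,-0.037,0.05,0.026,0.026,-0.037,0.1,0.026,0.026,-0.037,0.14,0.026,0.026,-0.037,0.14,0.026,0.026,-0.037,0.14,0.026])

```text
time: 3.72
tool_pos: [0.4858, -0.1526, 0.1128]
tcp_rot: [3.138, 0.123, 0.003]
wrist_force: [-0.3, -0.1, 0.2]
width: 0.352
grip_force: 0.0
```

Run:
```python
from h import *
p=shot('wrist','w2.png');s=monitor.read_state();print(s['tool_pos'].round(4),R.from_rotvec(s['tcp_rot']).as_matrix().round(4).tolist(),s['wrist_force'],s['width'])
X=R.from_rotvec(s['tcp_rot']).as_matrix()
print(proj(p,s['tool_pos']),proj(p,[.4841,-.1536,.077]))
```

```text
[ 0.4865 -0.1528  0.1136] [[0.9969, 0.0783, 0.0035], [0.0783, -0.9969, -0.0013], [0.0034, 0.0016, -1.0]] [ 0.27408678  0.93261654 -0.593418  ] 0.34792724985369605
[321.28549676 320.19242373] [321.80014932 288.58719758]
```

View pics/w2.png

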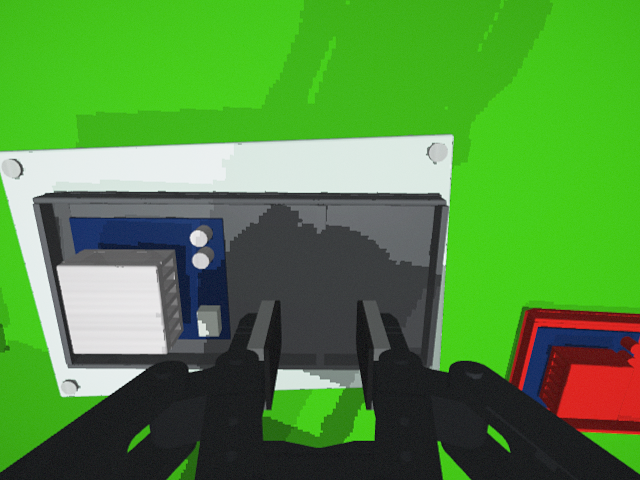

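The cross wall is at about column 323, midway between the pads (265 and 375), so the grasp line is centred. Next I go down and close.

step_arm(series=[-0.002,0,0.015,0,-0.002,0,0.03,0,-0.002,0,0.04,0,-0.002,0,0.045,0,-0.002,0,0.045,0,-0.002,0,0.045,0])

```text
time: 4.53
tool_pos: [0.4831, -0.1522, 0.0665]
tcp_rot: [3.139, 0.124, 0.001]
wrist_force: [0.0, -0.4, 0.2]
width: 0.349
grip_force: 0.0
```

step_arm(series=[0,0,0,0,0,0,0,0,0,0,0,0,0,0,0,0,0,0,0,0,0,0,0,0,0,0,0,0,0,0,0,0], gripper=0.1)

```text
time: 5.52
tool_pos: [0.4828, -0.1521, 0.0663]
tcp_rot: [3.139, 0.124, -0.0]
wrist_force: [-0.3, 0.4, -0.6]
width: 0.104
grip_force: 0.0
```

Run:
```python
from h import *
s=monitor.read_state();print(s['tool_pos'].round(4),s['tcp_rot'].round(4),s['wrist_force'].round(2),s['torque'].round(3),s['width'],s['grip_force'])
```

```text
[ 0.4828 -0.1521  0.0663] [ 3.1391  0.1237 -0.    ] [-0.29  0.37 -0.55] [ 0.081 -0.031 -0.035] 0.10402002032133269 0.0
```

step_arm(series=[0,0,0,0,0,0,0,0,0,0,0,0,0,0,0,0], gripper=0, newtons=35)

```text
time: 6.02
tool_pos: [0.483, -0.1523, 0.0664]
tcp_rot: [3.139, 0.124, 0.001]
wrist_force: [0.1, -0.6, 1.0]
width: 0.031
grip_force: 36.4
```

Run:
```python
from h import *
s=monitor.read_state();print(s['tool_pos'].round(4),R.from_rotvec(s['tcp_rot']).as_matrix().round(4).tolist(),s['wrist_force'].round(2),s['torque'].round(3),s['width'],s['grip_force'])
```

```text
[ 0.483  -0.1523  0.0664] [[0.9969, 0.0787, 0.0004], [0.0787, -0.9969, -0.0003], [0.0004, 0.0003, -1.0]] [ 0.08 -0.59  0.96] [-0.235 -0.128 -0.121] 0.031166085871544 36.35251343250275
```

step_arm(series=[0,0,0.0003,-0.012,0,0,0.0006,-0.024,0,0,0.0008,-0.036,0,0,0.0008,-0.036,0,0,0.0008,-0.036])

```text
time: 6.65
tool_pos: [0.4838, -0.1522, 0.0664]
tcp_rot: [3.136, 0.18, 0.003]
wrist_force: [-0.1, -0.3, 4.5]
width: 0.033
grip_force: 37.0
```

Run:
```python
from h import *
s=monitor.read_state();print(s['tool_pos'].round(4),R.from_rotvec(s['tcp_rot']).as_matrix().round(4).tolist(),s['wrist_force'].round(2),s['torque'].round(3),s['width'],s['grip_force'])
```

```text
[ 0.4838 -0.1522  0.0664] [[0.9934, 0.1144, 0.002], [0.1144, -0.9934, -0.0002], [0.002, 0.0004, -1.0]] [-0.06 -0.32  4.51] [ 0.065 -0.029 -0.227] 0.03261754163727587 37.03873157501221
```

step_arm(series=[0,-0.004,0,0,0,-0.012,0,0,0,-0.02,0,0,0,-0.028,0,0,0,-0.036,0,0,0,-0.044,0,0,0,-0.05,0,0,0,-0.05,0,0])

```text
time: 7.65
tool_pos: [0.4779, -0.1025, 0.0664]
tcp_rot: [3.135, 0.182, 0.003]
wrist_force: [-0.9, -2.3, 6.6]
width: 0.031
grip_force: 37.1
```

Run:
```python
from h import *
p=shot('wrist','w3.png');s=monitor.read_state();print(s['tool_pos'].round(4),R.from_rotvec(s['tcp_rot']).as_matrix().round(4).tolist(),s['wrist_force'].round(2),s['torque'].round(3),s['width'],s['grip_force'])
```

```text
[ 0.4779 -0.1026  0.0664] [[0.9933, 0.1157, 0.0017], [0.1157, -0.9933, -0.0009], [0.0016, 0.0011, -1.0]] [ 0.78 -1.89  8.23] [-0.277 -0.044 -0.024] 0.03237996736632394 37.15072453022003
```

View pics/w3.png

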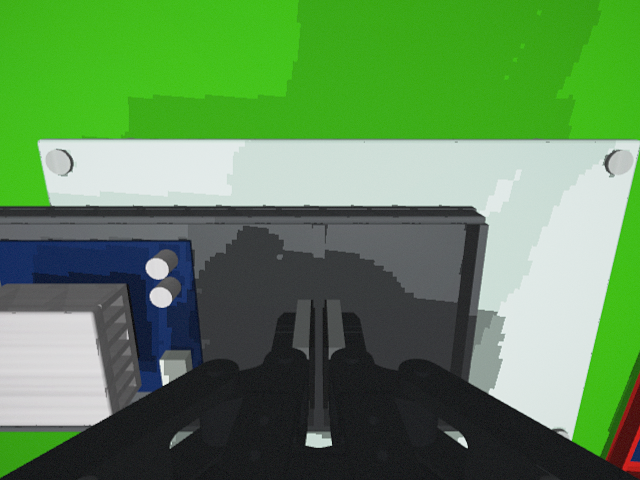

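The wrist view shows the wall held between the pads at column 320, and the tray edge (row 207) parallel to the deck edge (row 140). I'll check the far stand's line from the earlier crop corners.

Run:
```python
from h import *
p=shot('top','t2.png')
c=lambda u,v:(170+(u+.5)/3.2-.5,190+(v+.5)/3.2-.5)
f=np.array([ground(p,c(*q),.06)[:2] for q in[(310,150),(332,338)]]);n=np.array([ground(p,c(*q),.06)[:2] for q in[(697,96),(410,135),(436,322),(722,282)]])
print(f.round(4),n.round(4),n.mean(0))
d=np.array([-.1142,.9935]);e=np.array([.9935,.1142]);o=n.mean(0)
for q in np.vstack([n,f]):print((e@(q-o)).round(4),(d@(q-o)).round(4))
import os
cv2.imwrite('pics/t2c.png',cv2.resize(p['image'][190:330,170:420,::-1],None,fx=3.2,fy=3.2,interpolation=cv2.INTER_CUBIC))
```

```text
[[0.5267 0.0812]
 [0.3848 0.066 ]] [[ 0.5606 -0.2121]
 [ 0.5363  0.0054]
 [ 0.3949 -0.0116]
 [ 0.4196 -0.225 ]] [ 0.47784086 -0.1108425 ]
0.0707 -0.1101
0.0714 0.1088
-0.0711 0.1081
-0.0709 -0.1068
0.0705 0.1852
-0.0723 0.1863
```

step_arm(series=[-0.0005,-0.004,0,0,-0.001,-0.01,0,0,-0.001,-0.016,0,0,-0.001,-0.022,0,0,-0.001,-0.028,0,0,-0.001,-0.034,0,0,-0.001,-0.04,0,0,-0.001,-0.04,0,0])

```text
time: 8.75
tool_pos: [0.4723, -0.063, 0.0664]
tcp_rot: [3.135, 0.182, 0.003]
wrist_force: [0.1, -2.3, 6.5]
width: 0.037
grip_force: 37.1
```

```bash
cat > st.py <<'E'
from h import *
s=monitor.read_state();r=s['tool_pos'][:2]-[.478,-.1105]
print(s['time'],s['tool_pos'].round(4),R.from_rotvec(s['tcp_rot']).as_matrix().round(4).tolist(),s['wrist_force'].round(2),s['torque'].round(3),s['width'],s['grip_force'],'deck xy',r@[.9935,.1142],r@[-.1142,.9935])
E
python3 st.py; python3 -c "from h import *;shot('scene','s3.png');import cv2;i=cv2.imread('pics/s3.png');cv2.imwrite('pics/s3c.png',cv2.resize(i[190:340,240:480],None,fx=3.2,fy=3.2,interpolation=2))"
```

```text
8.75 [ 0.4723 -0.063   0.0664] [[0.9933, 0.1159, 0.0018], [0.1159, -0.9933, -0.0011], [0.0017, 0.0014, -1.0]] [ 0.13 -2.32  6.5 ] [-0.398 -0.055 -0.009] 0.03654603806370453 37.14988946914673 deck xy -0.0002228528413394321 0.04785179996017075
```

View pics/s3c.png

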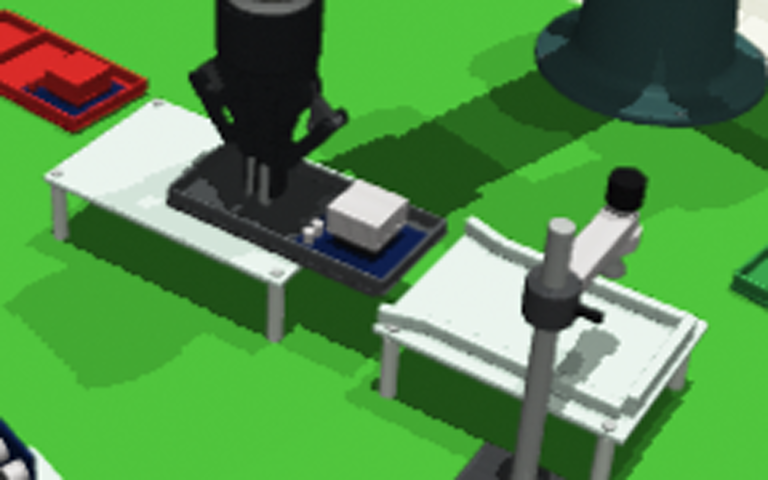

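The tray spans the gap level. Its nose is at (410,265), about to enter the guide mouths at (390,310) and (475,230). Sliding on.

step_arm(series=[0,-0.004,0,0,0,-0.01,0,0,0,-0.016,0,0,0,-0.022,0,0,0,-0.028,0,0,0,-0.034,0,0,0,-0.04,0,0,0,-0.044,0,0])

```text
time: 9.8
tool_pos: [0.4673, -0.0198, 0.0664]
tcp_rot: [3.134, 0.183, 0.003]
wrist_force: [1.5, -5.3, 5.9]
width: 0.038
grip_force: 37.1
```

```bash
python3 st.py
```

```text
9.8 [ 0.4673 -0.0198  0.0664] [[0.9932, 0.1161, 0.0019], [0.1161, -0.9932, -0.0021], [0.0017, 0.0023, -1.0]] [ 1.53 -5.3   5.87] [-0.972 -0.062 -0.042] 0.03844986406943577 37.1313750743866 deck xy -0.00027390555620674696 0.09130911345470234
```

step_arm(series=[0,-0.004,0,0,0,-0.01,0,0,0,-0.016,0,0,0,-0.022,0,0,0,-0.028,0,0,0,-0.034,0,0,0,-0.04,0,0,0,-0.044,0,0])

```text
time: 10.8
tool_pos: [0.4622, 0.0239, 0.0664]
tcp_rot: [3.134, 0.183, 0.003]
wrist_force: [0.7, -5.8, 7.5]
width: 0.031
grip_force: 37.2
```

```bash
python3 st.py; python3 -c "from h import *;shot('scene','s4.png');import cv2;i=cv2.imread('pics/s4.png');cv2.imwrite('pics/s4c.png',cv2.resize(i[190:340,240:480],None,fx=3.2,fy=3.2,interpolation=2))"
```

```text
10.8 [0.4622 0.0239 0.0664] [[0.9932, 0.1162, 0.0017], [0.1162, -0.9932, -0.0021], [0.0015, 0.0023, -1.0]] [ 0.73 -5.8   7.51] [-1.031 -0.135  0.047] 0.03142036226423099 37.20385015010834 deck xy -0.0003433889906429323 0.13533669272721874
```

View pics/s4c.png

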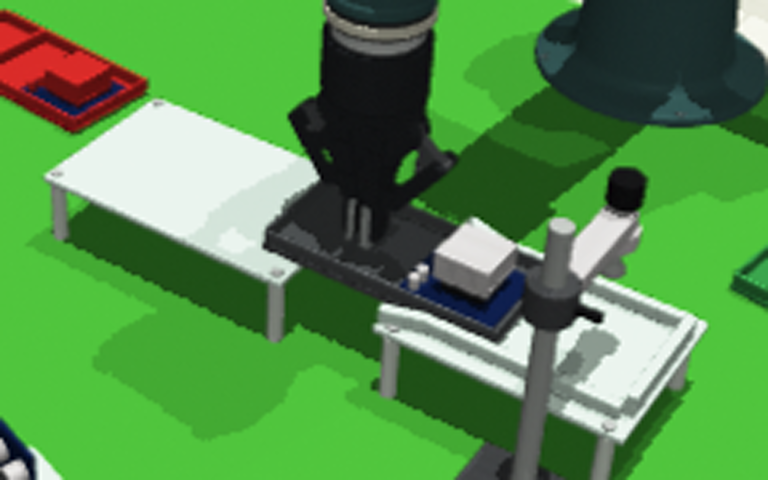

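The tray is in the guides and level, with its nose on the far stand at about (500,335). I carry on with slightly less downforce.

step_arm(series=[0,-0.004,-0.0002,0,0,-0.01,-0.0004,0,0,-0.016,-0.0004,0,0,-0.022,-0.0004,0,0,-0.028,-0.0004,0,0,-0.034,-0.0004,0,0,-0.04,-0.0004,0,0,-0.044,-0.0004,0])

```text
time: 11.85
tool_pos: [0.4566, 0.0679, 0.0664]
tcp_rot: [3.135, 0.182, 0.001]
wrist_force: [1.6, -6.0, 6.6]
width: 0.037
grip_force: 37.1
```

```bash
python3 st.py
```

```text
11.85 [0.4566 0.0679 0.0664] [[0.9933, 0.116, 0.0007], [0.116, -0.9933, -0.0016], [0.0005, 0.0017, -1.0]] [ 1.64 -5.99  6.58] [-0.903 -0.097 -0.018] 0.03677610091627933 37.120898365974426 deck xy -0.0008859250181959231 0.17966937456619408
```

step_arm(series=[0.0005,-0.004,-0.0002,0,0.0005,-0.01,-0.0003,0,0.0005,-0.016,-0.0003,0,0.0005,-0.022,-0.0003,0,0.0005,-0.028,-0.0003,0,0.0005,-0.034,-0.0003,0,0.0005,-0.038,-0.0003,0,0.0005,-0.038,-0.0003,0])

```text
time: 12.85
tool_pos: [0.4523, 0.1063, 0.0664]
tcp_rot: [3.136, 0.182, -0.0]
wrist_force: [0.4, -3.3, 6.0]
width: 0.033
grip_force: 37.0
```

```bash
python3 st.py
```

```text
12.85 [0.4523 0.1063 0.0664] [[0.9933, 0.1156, -0.0001], [0.1156, -0.9933, -0.0004], [-0.0002, 0.0004, -1.0]] [ 0.43 -3.31  5.96] [-0.519 -0.023  0.012] 0.033117720975944884 37.02842652797699 deck xy -0.0007472293863675233 0.21831264709837028
```

step_arm(series=[0,-0.002,0,0,0,-0.004,0,0,0,-0.006,0,0,0,-0.007,0,0,0,-0.007,0,0])

```text
time: 13.48
tool_pos: [0.4515, 0.1127, 0.0664]
tcp_rot: [3.135, 0.182, -0.0]
wrist_force: [0.7, -4.8, 5.5]
width: 0.031
grip_force: 37.1
```

step_arm(series=[0,-0.001,0,0,0,-0.002,0,0,0,-0.002,0,0])

```text
time: 13.85
tool_pos: [0.4513, 0.1147, 0.0664]
tcp_rot: [3.135, 0.182, -0.0]
wrist_force: [-0.3, -4.0, 6.0]
width: 0.029
grip_force: 37.1
```

step_arm(series=[0,-0.001,0,0,0,-0.0015,0,0,0,-0.0015,0,0])

```text
time: 14.22
tool_pos: [0.4511, 0.1161, 0.0664]
tcp_rot: [3.135, 0.182, -0.0]
wrist_force: [0.4, -5.4, 6.2]
width: 0.035
grip_force: 37.1
```

```bash
python3 st.py
```

```text
14.225 [0.4511 0.1161 0.0664] [[0.9933, 0.1156, -0.0002], [0.1156, -0.9933, -0.0013], [-0.0003, 0.0012, -1.0]] [ 0.36 -5.43  6.19] [-0.835 -0.085  0.03 ] 0.034789099124029756 37.05854952335358 deck xy -0.0008029623987821852 0.22820748891018727
```

Not at the stop yet; I inch on until the force rises.

step_arm(series=[0,-0.001,0,0,0,-0.0015,0,0,0,-0.0015,0,0])

```text
time: 14.6
tool_pos: [0.451, 0.1174, 0.0664]
tcp_rot: [3.135, 0.182, -0.0]
wrist_force: [-0.3, -6.4, 6.4]
width: 0.034
grip_force: 37.1
```

step_arm(series=[0,-0.001,0,0,0,-0.0015,0,0,0,-0.0015,0,0])

```text
time: 14.98
tool_pos: [0.451, 0.1175, 0.0664]
tcp_rot: [3.132, 0.183, -0.0]
wrist_force: [2.2, -11.7, 6.0]
width: 0.035
grip_force: 37.1
```

step_arm(series=[0,-0.001,0,0,0,-0.0015,0,0,0,-0.0015,0,0])

```text
time: 15.35
tool_pos: [0.451, 0.1176, 0.0664]
tcp_rot: [3.129, 0.184, -0.0]
wrist_force: [2.0, -17.0, 6.3]
width: 0.034
grip_force: 37.2
```

The force rose to 17 N with no motion, so the tray is at the stop. I relax, release and rise.

step_arm(series=[0,0.001,0,0,0,0.002,0,0,0,0.0025,0,0,0,0.0025,0,0])

```text
time: 15.85
tool_pos: [0.451, 0.1175, 0.0664]
tcp_rot: [3.134, 0.182, -0.0]
wrist_force: [0.7, -7.3, 5.2]
width: 0.034
grip_force: 37.1
```

step_arm(series=[0,0,0,0,0,0,0,0,0,0,0,0,0,0,-0.004,0,0,0,-0.01,0,0,0,-0.03,0,0,0,-0.08,0,0,0,-0.13,0], gripper=0.25)

```text
time: 16.85
tool_pos: [0.4506, 0.1185, 0.1976]
tcp_rot: [-3.136, -0.18, 0.001]
wrist_force: [1.2, 0.9, 0.3]
width: 0.247
grip_force: 0.0
```

step_arm(series=[0,0,-0.05,0,0,0,-0.07,0,0,0,-0.07,0,0,0,-0.07,0], gripper=0)

```text
time: 17.35
tool_pos: [0.4503, 0.1184, 0.2651]
tcp_rot: [3.136, 0.18, -0.003]
wrist_force: [-0.4, 0.2, 0.4]
width: -0.001
grip_force: 0.0
```

```bash
python3 st.py
python3 - <<'E'
from h import *
p=shot('wrist','w5.png')
for l,z in dict(tray=.06,tray_nose=.06,tray_tail=.065,gauge_knob=.19,end_stop=.06,gauge_post=.223).items():
    for d in viewer.spot_point(p,l)[:2]: print(l,np.round(d['point']),round(d['score'],2),ground(p,d['point'],z).round(4))
E
```

```text
17.35 [0.4503 0.1184 0.2651] [[0.9934, 0.1146, -0.0016], [0.1146, -0.9934, -0.0003], [-0.0017, 0.0001, -1.0]] [-0.36  0.17  0.44] [ 0.027 -0.032  0.064] -0.0010129268484827102 0.0 deck xy -0.0013582086648691177 0.23055249522608595
tray [131. 377.] 0.86 [0.2542 0.2893 0.06  ]
tray [281. 209.] 0.56 [0.4462 0.1524 0.06  ]
tray_nose [ 49. 365.] 0.57 [0.2591 0.3707 0.06  ]
tray_tail [351. 212.] 0.89 [0.4525 0.0901 0.065 ]
tray_tail [184. 385.] 0.72 [0.2547 0.2331 0.065 ]
gauge_knob [154. 263.] 0.75 [0.4363 0.2134 0.19  ]
gauge_post [103.  64.] 0.7 [0.5383 0.2215 0.223 ]
```

View pics/w5.png

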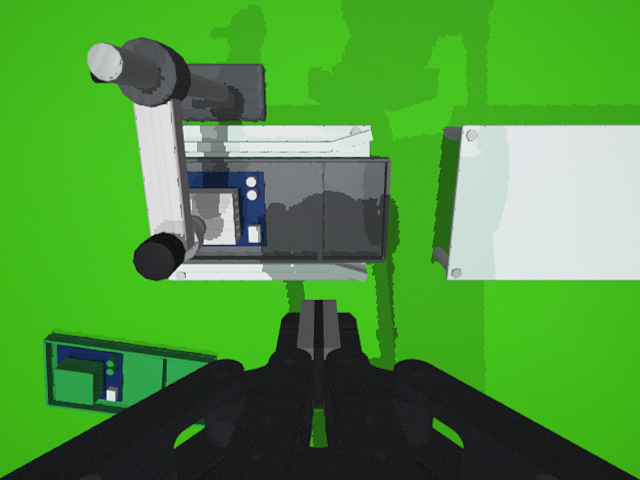

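The tray sits home between the guides, with the near stand empty at the right. The gauge knob is at (158,256) and the post top at (106,62). I move over the knob with the gripper shut.

step_arm(series=[0,-0.03,0,0,0.0005,-0.06,0,0,0.0005,-0.091,0,0,0.0005,-0.091,0.02,0,0.0005,-0.091,0.045,0,0.0005,-0.091,0.045,0])

```text
time: 18.45
tool_pos: [0.4393, 0.2084, 0.2187]
tcp_rot: [3.135, 0.181, -0.008]
wrist_force: [-0.2, -0.9, -0.4]
width: 0.001
grip_force: 0.0
```

```bash
python3 st.py
python3 - <<'E'
from h import *
p=shot('scene')
s=monitor.read_state();print(proj(p,s['tool_pos']))
for l in('gauge_knob','gauge_slide','gauge_foot'):
  for d in viewer.spot_point(p,l)[:1]+viewer.boxes_of(p,l)[:1]: print(l,d)
for z in(.18,.19,.2,.21):print(z,proj(p,[.4405,.209,z]))
i=p['image'][190:340,380:500,::-1];cv2.imwrite('pics/s5.png',cv2.resize(i,None,fx=4,fy=4,interpolation=2))
E
```

```text
18.45 [0.4393 0.2084 0.2187] [[0.9934, 0.1148, -0.0049], [0.1148, -0.9934, -0.002], [-0.0051, 0.0015, -1.0]] [-0.18 -0.92 -0.38] [-0.026 -0.05  -0.023] 0.0009575979172270906 0.0 deck xy -0.0019882345120802516 0.32123745362498174
[437.68703088 236.65132395]
gauge_knob {'point': [434.3, 242.7], 'score': 0.68}
gauge_knob {'extent': [422.4, 266.5, 37.1, 54.8], 'score': 0.94}Traceback (most recent call last):
  File "<stdin>", line 5, in <module>
ValueError: it knows: charger, end_stop, far_deck, gauge_knob, gauge_post, near_deck, round_board, sonar_module, tray, tray_nose, tray_tail
```

step_arm(series=[0.0015,0,0.003,0,0.0015,0,0.006,0,0.0015,0,0.009,0,0.0015,0,0.009,0])

```text
time: 19.1
tool_pos: [0.4424, 0.209, 0.2118]
tcp_rot: [3.136, 0.18, -0.001]
wrist_force: [0.2, 0.5, -0.9]
width: 0.001
grip_force: 0.0
```

```bash
python3 st.py
python3 - <<'E'
from h import *
p=shot('scene')
for z in(.18,.19,.2,.21):print(z,proj(p,[.4405,.209,z]))
i=p['image'][190:340,380:500,::-1];cv2.imwrite('pics/s5.png',cv2.resize(i,None,fx=4,fy=4,interpolation=2))
E
```

```text
19.1 [0.4424 0.209  0.2118] [[0.9934, 0.1145, -0.0007], [0.1145, -0.9934, -0.0002], [-0.0007, 0.0002, -1.0]] [ 0.2   0.49 -0.87] [-0.019  0.013  0.018] 0.001113494759366629 0.0 deck xy 0.0010926713043115169 0.3215106103102535
0.18 [434.85409264 253.26510036]
0.19 [435.57085682 249.22864775]
0.2 [436.29552239 245.1476985 ]
0.21 [437.02822073 241.02151276]
```

View pics/s5.png

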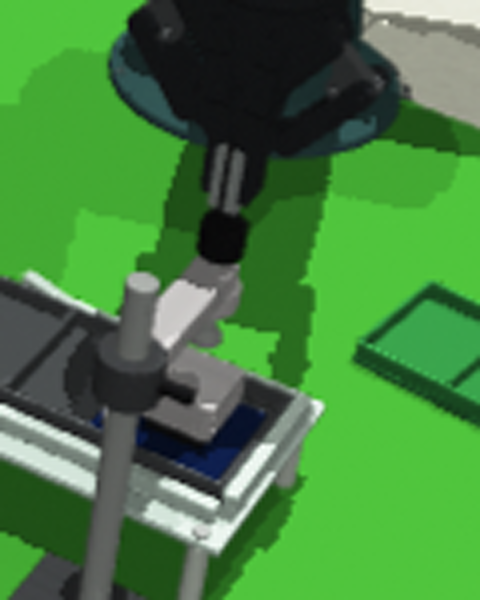

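The crop shows the closed fingers just above the knob (top at about (224,215)), and the foot at (207,340) hanging above the heat sink, whose right top corner is at about (243,375). I'll work out heights from this.

Run:
```python
from h import *
p=shot('scene')
e=np.array([.9935,.1142]);d=np.array([-.1142,.9935]);A=np.array([.4405,.209]);S=A-.003*d
f=lambda X:((proj(p,X)-[380,190])*4).round(0)
for z in(.091,.097,.103):print(z,[f(np.append(S+a*.021*e+b*.021*d,z)).tolist() for a,b in((-1,1),(1,1),(-1,-1),(1,-1))])
for z in(.115,.12,.125,.13,.135):print('foot',z,f(np.append(A,z)),f(np.append(A+.009*np.array([.87,.5]),z)))
for z in(.195,.2,.205):print('knob',z,f(np.append(A,z)))
```

```text
0.091 [[243.0, 382.0], [210.0, 424.0], [171.0, 352.0], [136.0, 393.0]]
0.097 [[245.0, 373.0], [211.0, 415.0], [173.0, 343.0], [138.0, 384.0]]
0.103 [[247.0, 364.0], [213.0, 406.0], [174.0, 335.0], [139.0, 375.0]]
foot 0.115 [202. 354.] [201. 365.]
foot 0.12 [203. 346.] [202. 357.]
foot 0.125 [204. 339.] [204. 350.]
foot 0.13 [206. 331.] [205. 342.]
foot 0.135 [207. 324.] [206. 334.]
knob 0.195 [224. 229.]
knob 0.2 [225. 221.]
knob 0.205 [227. 212.]
```

step_arm(series=[-0.001,0,0.002,0,-0.001,0,0.004,0,-0.001,0,0.006,0,-0.001,0,0.006,0])

```text
time: 19.7
tool_pos: [0.4415, 0.209, 0.2059]
tcp_rot: [3.136, 0.18, -0.001]
wrist_force: [-0.5, 0.6, 0.5]
width: 0.001
grip_force: 0.0
```

step_arm(series=[0,0,0.001,0,0,0,0.002,0,0,0,0.002,0])

```text
time: 20.08
tool_pos: [0.4416, 0.209, 0.2041]
tcp_rot: [3.136, 0.18, -0.0]
wrist_force: [-0.3, 0.4, -0.6]
width: 0.004
grip_force: 0.0
```

step_arm(series=[0,0,0.001,0,0,0,0.002,0,0,0,0.002,0])

```text
time: 20.45
tool_pos: [0.4415, 0.209, 0.202]
tcp_rot: [3.136, 0.18, -0.0]
wrist_force: [-0.8, -0.7, 0.1]
width: 0.002
grip_force: 0.0
```

step_arm(series=[0,0,0.001,0,0,0,0.002,0,0,0,0.002,0])

```text
time: 20.82
tool_pos: [0.4418, 0.2091, 0.201]
tcp_rot: [-3.136, -0.18, -0.001]
wrist_force: [-2.1, -0.7, 5.6]
width: 0.003
grip_force: 2.6
```

Knob contact at z ≈ 0.201. I push it down in slow steps.

step_arm(series=[0,0,0.002,0,0,0,0.004,0,0,0,0.006,0,0,0,0.008,0,0,0,0.01,0,0,0,0.012,0,0,0,0.014,0,0,0,0.014,0])

```text
time: 21.82
tool_pos: [0.4417, 0.2091, 0.1868]
tcp_rot: [-3.136, -0.18, -0.001]
wrist_force: [-2.0, -1.7, 4.3]
width: -0.002
grip_force: 2.4
```

step_arm(series=[0,0,0.0015,0,0,0,0.003,0,0,0,0.0045,0,0,0,0.006,0,0,0,0.006,0])

```text
time: 22.45
tool_pos: [0.4417, 0.2091, 0.1808]
tcp_rot: [-3.136, -0.18, -0.0]
wrist_force: [-2.7, -0.0, 4.7]
width: 0.002
grip_force: 2.6
```

step_arm(series=[0,0,0.001,0,0,0,0.002,0,0,0,0.003,0,0,0,0.004,0,0,0,0.004,0])

```text
time: 23.08
tool_pos: [0.4417, 0.2091, 0.1769]
tcp_rot: [-3.136, -0.18, -0.001]
wrist_force: [-2.7, -1.5, 6.0]
width: -0.002
grip_force: 2.7
```

```bash
python3 st.py
```

```text
23.075 [0.4417 0.2091 0.1769] [[0.9934, 0.1145, 0.0003], [0.1145, -0.9934, 0.0001], [0.0003, -0.0001, -1.0]] [-2.74 -1.5   5.97] [-0.201  0.357 -0.062] -0.0016525779099048985 2.747618369758129 deck xy 0.00045744785741564514 0.32164524802471345
```

step_arm(series=[0,0,0.0005,0,0,0,0.001,0,0,0,0.0015,0,0,0,0.002,0])

```text
time: 23.58
tool_pos: [0.4417, 0.2091, 0.1754]
tcp_rot: [-3.136, -0.18, -0.001]
wrist_force: [-4.7, -1.9, 8.6]
width: 0.001
grip_force: 4.3
```

step_arm(series=[0,0,0.0005,0,0,0,0.001,0])

```text
time: 23.82
tool_pos: [0.4418, 0.2091, 0.1745]
tcp_rot: [-3.136, -0.18, -0.001]
wrist_force: [-4.0, -1.9, 8.9]
width: -0.001
grip_force: 4.6
```

step_arm(series=[0,0,0.0005,0,0,0,0.001,0])

```text
time: 24.08
tool_pos: [0.4417, 0.2091, 0.1736]
tcp_rot: [-3.136, -0.18, -0.001]
wrist_force: [-3.7, -1.8, 9.6]
width: -0.003
grip_force: 4.8
```

step_arm(series=[0,0,0.0005,0,0,0,0.001,0])

```text
time: 24.32
tool_pos: [0.4418, 0.2091, 0.1727]
tcp_rot: [-3.136, -0.18, -0.001]
wrist_force: [-4.3, -1.0, 10.4]
width: -0.003
grip_force: 5.0
```

step_arm(series=[0,0,0.0005,0,0,0,0.001,0])

```text
time: 24.58
tool_pos: [0.4418, 0.2091, 0.1717]
tcp_rot: [-3.136, -0.18, -0.001]
wrist_force: [-3.2, -2.0, 11.1]
width: -0.001
grip_force: 5.2
```

step_arm(series=[0,0,0.0005,0,0,0,0.001,0])

```text
time: 24.82
tool_pos: [0.4418, 0.2091, 0.1708]
tcp_rot: [-3.136, -0.18, -0.001]
wrist_force: [-4.1, -1.8, 10.9]
width: 0.001
grip_force: 5.5
```

Run:
```python
from h import *
p=shot('wrist');he=np.array(p['hand_eye'])
def cam(pos,M):
    T=np.eye(4);T[:3,:3]=M;T[:3,3]=pos;q=dict(p);q['W']=T@he;return q
w2=cam([.4862,-.1527,.1133],[[0.9969,0.0783,0.0025],[0.0783,-0.9969,-0.0010],[0.0024,0.0012,-1.0]])
w5=cam([.4503,.1184,.2651],[[0.9934,0.1146,-0.0016],[0.1146,-0.9934,-0.0003],[-0.0017,0.0001,-1.0]])
print('K',np.array(p['intrinsics']).tolist())
i2=cv2.cvtColor(cv2.imread('pics/w2.png'),cv2.COLOR_BGR2GRAY)
print('row300',i2[300,40:200:2].tolist());print('col110',i2[235:372:2,110].tolist());
C=np.array([.4813,-.1167]);d=np.array([-.077,.997]);e=np.array([.997,.077]);S=C+.052*d
for z in(.091,.097,.103):print(z,[proj(w2,np.append(S+a*.021*e+b*.021*d,z)).round(0).tolist() for a,b in((1,1),(1,-1),(-1,-1),(-1,1))])
A=np.array([.4405,.209])
for z in(.12,.125,.13,.135):print('foot',z,proj(w5,np.append(A,z)).round(1),[proj(w5,np.append(A+np.array(o),z)).round(0).tolist() for o in((0,-.009),(.009,0),(-.009,0))])
print('knob',proj(w5,np.append(A,.201)))
i5=cv2.imread('pics/w5.png')
for r in range(208,262,4):print(r,[int(v) for v in cv2.cvtColor(i5,cv2.COLOR_BGR2GRAY)[r,170:224:2]])
```

```text
K [[399.822266513843, 0.0, 318.28353145173344], [0.0, 399.822266513843, 244.07208231748365], [0.0, 0.0, 1.0]]
row300 [234, 234, 234, 235, 235, 235, 203, 107, 112, 93, 39, 75, 229, 224, 224, 223, 223, 225, 225, 225, 225, 225, 225, 225, 226, 226, 226, 226, 226, 225, 227, 226, 227, 228, 228, 228, 228, 228, 228, 228, 228, 228, 228, 229, 229, 229, 229, 229, 229, 230, 230, 230, 229, 230, 230, 229, 230, 231, 230, 230, 188, 84, 86, 95, 95, 80, 79, 114, 121, 84, 49, 27, 27, 29, 37, 33, 46, 41, 47, 24]
col110 [44, 46, 48, 44, 38, 32, 27, 75, 96, 98, 98, 96, 99, 97, 95, 131, 218, 227, 229, 226, 226, 226, 225, 224, 226, 226, 227, 226, 225, 227, 230, 230, 227, 228, 230, 228, 227, 230, 231, 227, 223, 225, 227, 225, 223, 226, 221, 219, 226, 227, 227, 224, 224, 227, 228, 227, 226, 227, 225, 187, 44, 47, 46, 47, 54, 102, 101, 228, 236]
0.091 [[71.0, 258.0], [167.0, 258.0], [177.0, 342.0], [88.0, 342.0]]
0.097 [[63.0, 262.0], [162.0, 262.0], [173.0, 349.0], [80.0, 349.0]]
0.103 [[54.0, 267.0], [156.0, 267.0], [168.0, 357.0], [73.0, 356.0]]
foot 0.12 [197.1 225.7] [[209.0, 227.0], [197.0, 214.0], [197.
[... 1378 characters left out ...]
8, 136, 204, 108, 79, 72, 234, 224, 189, 189, 197, 224, 223, 222, 223, 224]
244 [18, 18, 18, 22, 18, 21, 37, 111, 100, 78, 81, 78, 113, 153, 123, 76, 95, 175, 173, 174, 172, 174, 174, 174, 173, 175, 137]
248 [18, 19, 25, 21, 21, 16, 19, 59, 104, 80, 94, 125, 151, 151, 78, 98, 114, 114, 113, 113, 115, 114, 114, 113, 113, 117, 113]
252 [46, 20, 25, 9, 14, 13, 12, 23, 138, 147, 145, 145, 149, 83, 91, 96, 94, 97, 108, 106, 107, 107, 108, 105, 96, 97, 94]
256 [42, 38, 23, 13, 20, 22, 17, 65, 151, 146, 147, 134, 49, 43, 43, 46, 47, 44, 42, 47, 44, 41, 42, 42, 41, 42, 43]
260 [47, 43, 27, 17, 20, 18, 20, 109, 128, 100, 104, 102, 104, 105, 103, 96, 99, 105, 103, 105, 103, 104, 104, 104, 96, 94, 104]
```

step_arm(series=[0,0,0,0])

```text
time: 25.0
tool_pos: [0.4417, 0.2091, 0.1708]
tcp_rot: [-3.136, -0.18, -0.001]
wrist_force: [-4.5, -1.3, 10.7]
width: -0.0
grip_force: 5.2
```

Run:
```python
from h import *
for k in range(8):
    s=monitor.read_state();print(s['time'],s['tool_pos'][2].round(5),s['wrist_force'].round(2),round(s['grip_force'],3)); viewer.read_camera('top')
```

```text
25.0 0.17078 [-4.46 -1.35 10.67] 5.197
25.05 0.17078 [-5.02 -1.95 11.26] 5.196
25.1 0.1708 [-4.66 -2.09 10.29] 5.196
25.15 0.17077 [-4.03 -2.3  10.72] 5.195
25.2 0.1708 [-3.85 -1.48 10.  ] 5.196
25.25 0.1708 [-3.87 -1.7  10.19] 5.197
25.3 0.17077 [-4.49 -1.78 10.42] 5.196
25.35 0.17079 [-4.08 -1.65 10.66] 5.196
```

The pad force was flat (2.4–2.7) down to z = 0.177, then jumped by the spring preload. After that it rose at the spring's 0.5 N/mm, down to z = 0.1708. The foot is therefore pushed in about 5–6 mm, so I retreat straight up.

step_arm(series=[0,0,-0.001,0,0,0,-0.003,0,0,0,-0.01,0,0,0,-0.03,0,0,0,-0.07,0,0,0,-0.1,0,0,0,-0.1,0,0,0,-0.1,0])

```text
time: 26.4
tool_pos: [0.4412, 0.2089, 0.2684]
tcp_rot: [3.136, 0.18, -0.002]
wrist_force: [0.0, -0.7, -0.5]
width: 0.002
grip_force: 0.0
```

Run:
```python
from h import *
s=monitor.read_state();print(s['tool_pos'].round(4),s['wrist_force'].round(2))
p=shot('scene');print(viewer.spot_point(p,'gauge_knob')[:1],[proj(p,[.4405,.209,z]).round(1) for z in(.165,.171,.177)])
p=shot('top')
for l,z in dict(tray=.06,tray_tail=.065).items():
    for d in viewer.spot_point(p,l)[:3]: print(l,np.round(d['point']),round(d['score'],2),ground(p,d['point'],z).round(4))
```

```text
[0.4412 0.2089 0.2684] [ 0.04 -0.68 -0.53]
[{'point': [434.0, 257.7], 'score': 0.86}] [array([433.8, 259.2]), array([434.2, 256.9]), array([434.6, 254.5])]
tray [459. 283.] 0.67 [ 0.4036 -0.3762  0.06  ]
tray [237. 272.] 0.62 [0.4437 0.1536 0.06  ]
tray [237. 131.] 0.59 [0.7954 0.1533 0.06  ]
tray_tail [262. 138.] 0.97 [0.7735 0.0907 0.065 ]
tray_tail [264. 267.] 0.79 [0.4534 0.0876 0.065 ]
tray_tail [203. 268.] 0.44 [0.4545 0.2329 0.065 ]
```

```bash
python3 -c "from workcell import job;print(job.finish_job())"
```

```text
the job is handed in; nothing more can be done
None
```

I handed the job in at about 26 s: the tray is home against the end stop, and the gauge foot rests on the heat sink, pushed in an estimated 5–6 mm (from pad force, not seen directly); no verdict came back.

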